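# Clamp a power module on the cold plate until the torque knob clicks

## Task

Clamp the power module for its thermal test: lay it flat between the locating pins of the cold plate, swing the clamp arm over it until it rests against its stop, and turn the torque-limiting knob clockwise until it slips over one click. Stop there, before a second click, let go, and leave the other things on the bench where they are.

Things in the scene. Friction and masses are not known exactly. Their poses are not given: they have to be found in the camera images.
- module: The loose power module: flat black potted brick with a bare metal base, 58 (x) x 37 (y) x 13 mm high, about 75 g, lying base down on the bench. Origin: centre of its underside; x along its length. It fits the nest either way round.
- cold_plate: Fixed bare aluminium plate 200 (x) x 120 (y) x 20 mm high on the bench, origin at the centre of its underside. It carries the nest's eight pins at its -x end, the post of the clamp arm at x = 65 mm, y = 0, and the arm's stop: a steel pin of 8 mm at x = 20, y = 17 mm, top 68 mm above the bench.
- nest (a point): Nest centre, on the plate's top; axes as the plate's; the module's length goes along x, its top then 13 mm above this point. Eight steel pins (6 mm thick, 9 mm tall, the top 4 mm conical) leave 1.5 mm play round the module: at each end two, 11 mm either side of the middle; on each long side two, 23.5 mm either side of the middle, so the middle 40 mm of the long sides is free for fingers.
- swing_arm: Clamp arm: dark steel bar turning level on an upright post. Origin: on the post's axis at bench height; the bar reaches along this body's -x, 26 mm wide, 56 to 72 mm above the bench, its sides bare from 25 to 80 mm out (push there); the post's top is 84 mm up. At 105 mm out a round 36 mm head bears the knob on top and a white foot below. It weighs about 0.95 kg with the knob.
- post (a point): Swing axis of the arm, 80 mm above the bench, 105 mm from the nest along its +x. The arm starts swung 1.2 to 1.9 rad out over the plate's -y side and stays where left (friction 0.12 N m). It closes clockwise seen from above, until the bar meets the stop pin on its +y side: then its x axis is parallel to the nest's and the foot is over the nest. Turning the knob clockwise keeps it there.
- knob_grip (a point): On the knob's upright axis, 98 mm above the bench, moving with the arm. Knurled round aluminium knob, 36 mm across, sides 84 to 112 mm above the bench; it keeps its height. Turned clockwise from above it drives the foot down 12 mm a turn (about 0.2 N m); the foot starts 1.8 to 4.8 mm above the seated module, not told. At about 0.3 N m the knob's clutch slips with a click.
- knob (a joint): How far the knob has slipped round on its screw, rad, clockwise positive: 0 while it drives the screw, 0.52 more with each click (twelve a turn). With the foot bearing on the module the torque climbs over some 0.5 rad to 0.3 N m, falls to nothing as the click goes over its crest (at 0.26; let go before it, it falls back), and climbs again to the next. The screw stays tight when let go.
- tape_roll: Bystander: roll of tape lying flat, 80 mm across, 24 mm high. Origin: centre of its underside. Leave alone.
- screwdriver: Bystander: black-handled screwdriver 170 mm long, lying. Origin: underside, mid-length. Leave alone.
- paste_jar: Bystander: closed jar, 48 mm across, 45 mm high. Origin: centre of its underside. Leave alone.
- parts_bin: Bystander: open blue bin 150 x 100 x 60 mm. Origin: centre of its underside. Leave alone.

How it is judged:
On the way, in this order (a step that is already met when the one before it is completed fails the run):
1. the module lies flat between the locating pins and is let go (z of module in the frame of nest below 0.0025 m and horizontal distance between module and nest below 0.004 m and angle between the x axis of module and the x axis of nest, either way round below 0.12 rad and contact force between the fingers and module below 0.1 N), for 0.2 s.
2. the clamp arm rests over the module against its stop (angle between the x axis of swing_arm and the x axis of nest, either way round below 0.04 rad), for 0.2 s.
3. the knob has slipped over its first click with the foot pressed on the module (value of joint knob above 0.26 rad and contact force between swing_arm and module above 20 N), for 0.1 s.
At the end, for the whole second after the job is handed in: Module flat on the plate between the pins (within 4 mm of the nest's centre, raised less than 2.5 mm), arm within 0.04 rad of its stop, foot pressing the module with over 20 N, knob slipped by one click, not two (0.26 to 0.8 rad), no other thing moved over 20 mm (all of step 3 and z of module in the frame of nest below 0.0025 m and horizontal distance between module and nest below 0.004 m and angle between the x axis of module and the x axis of nest, either way round below 0.12 rad and angle between the x axis of swing_arm and the x axis of nest, either way round below 0.04 rad and value of joint knob below 0.8 rad); the robot touches nothing.
It fails at once if the knob is turned on over a second click (slipped more than 0.8 rad) (value of joint knob above 0.8 rad).
It fails at once if another thing on the bench is moved by more than 20 mm (distance of any of tape_roll, screwdriver, paste_jar, parts_bin from where it was at the start of the episode above 0.02 m).
It also fails if it takes over 72 s, if anything falls off the work surface, if the arm or the gripper's body presses on something with over 40 N, if the wrist force passes 120 N, or if a joint passes its speed limit or range.

## Robot

A 7-joint arm with a two-finger parallel gripper is mounted at the origin on the work surface. World frame = base frame: x ahead of the robot, y to its left, z up, the work surface at z = 0. Lengths are in m, angles in rad, forces in N, time in s.
With the tool pointing down it reaches from about 0.4 to 0.85 m from the base axis. Payload 10.4 kg.
Tool frame: the origin (TCP) lies between the finger pads; the fingertips stand ahead of it and the grasp point (between the pads) lies 3 mm ahead of it (r.tips_ahead is the z of the fingertips in the tool frame, in m); z points along the fingers, y is the line along which they close (so a half turn about z gives the same grasp; the last joint's range is limited). The gripper opens to 87 mm and grips with 3 to 60 N. Pads are 19 mm wide; open, the fingers measure 117 mm over their backs; the gripper's body (75 mm by 190 mm) begins 51 mm behind the grasp point.
Start: joints at [-1.258, 0.332, -0.065, 1.46, 0.022, 1.35, -0.088], TCP at [0.206, 0.59, 0.245] pointing down, gripper open.
Joint ranges: [-2.6, 2.6], [-0.5, 2.12], [-1.47, 1.34], [0.16, 2.42], [-1.27, 4.41], [0.06, 2.06], [-2.6, 2.6]. Speed limits (rad/s): [2.22, 2.22, 2.79, 2.79, 3.14, 3.14, 3.14].

## Interface

Orientations are given as a unit quaternion [x, y, z, w].
In Python, from bench import telemetry, camera, get_calibration, r gives the robot as it stands.
- The arm moves only by the tool drive_tool, never from a script. Its argument "series" is one flat list of numbers, 7 for each row, row after row: the turn, a rotation vector about the tool's x, y, z in units of 5 degrees (1.0 is 5 degrees), then the shift along the tool's x, y, z in units of 40 mm (1.0 is 40 mm), then the opening, from -1 (shut) to 1 (fully open). A call has 1 to 10 rows; each row is the pose to reach, as a shift and turn from the pose commanded when the call began, along the tool's axes at that moment; what a row does not reach only later rows make up. A row lasts 1/12 s, in which the tool goes at most 41.7 mm and 7.16 degrees, less where a joint would pass 70% of its speed; a pose out of reach is approached as far as the arm can. A call with a gripper value outside its range is refused whole. The fingers move at their own pace and stop on an object; "grip_force" is the grip in N (left out, the last holds). Time passes only in rows, so rows that repeat a pose let the fingers close. It gives the time, the measured TCP pose, the force, the opening and the grip force at its end, in the units of the state.
- telemetry.read_state(): the state, without advancing time (a new reading comes with each control period).
- camera(name): name is "side" or "top"; returns the picture (400x640x3 uint8, red, green, blue); there is no depth.
- get_calibration(name): a dict with "fovy" (degrees; the focal length in pixels is half the picture's height over the tangent of half this angle, whatever the lens; pixels are square), "cx", "cy" (the principal point, pixels), "dist" ([k1, k2, p1, p2, k3] as OpenCV has them; the pictures are not rectified), "xyz" and "rotation" of the camera in the world. Camera axes: x right, y up, looking along -z (the intrinsics and any distortion apply to the point x, -y, -z); pixel columns grow to the right and rows downward; lengths in m; the calibration is good to about 2 mm. A picture is of the moment at which its call begins. get_calibration takes no time and is no camera call.
- r.close_job(): hands the job in; it is judged then, once.
The state is a dict: "time": time; "joint_positions": joint angles; "joint_vel": joint speeds; "joint_torque": joint torques, N m; "ee_pos": TCP position; "eef_rot": TCP orientation; "ft_force": force on the tool from outside, world axes, zero at the start; "torque": the same for the moment, N m; "width": finger opening in m; "grip_force": force on a finger pad.
Only numpy, scipy, OpenCV 4.12 (cv2) and the standard library are available. Lean on these libraries where they do the work, as an engineer would, in place of code of your own. Each camera call takes 0.05 s, during which the arm holds its last target. There are 200 camera calls.

## Working session

There is one attempt and no reset: what is moved stays moved. The work goes in short steps, Python scripts to look and compute and a tool call to move; the robot and the scene stay as the last step left them, time stands still between calls to the robot, and variables do not carry over. Pictures are saved under pics/ and viewed, at most 10 in all, crops included, and the job is handed in when it is done.

Besides the shell and the picture viewer there is one more tool, called as name(argument=value, ...) on one line, values as JSON. drive_tool: Moves the arm, as the interface text tells. Its arguments: {"type":"object","properties":{"series":{"type":"array"},"grip_force":{"type":"number"}},"required":["series"]}

```bash
ls; mkdir -p pics
cat > h.py <<'E'
import numpy as np, cv2
from scipy.spatial.transform import Rotation as R
from bench import telemetry, camera, get_calibration, r
def cal(n):
    c=get_calibration(n); f=200/np.tan(np.radians(c["fovy"])/2)
    K=np.array([[f,0,c["cx"]],[0,f,c["cy"]],[0,0,1.]])
    M=np.array(c["rotation"],float)
    if M.shape!=(3,3): M=R.from_quat(M.ravel()).as_matrix()
    return K,np.array(c["dist"],float),np.array(c["xyz"]),M
def ray(n,uv):
    K,d,p,M=cal(n)
    u=cv2.undistortPoints(np.array(uv,float).reshape(-1,1,2),K,d)[:,0]
    return p,np.c_[u[:,0],-u[:,1],-np.ones(len(u))]@M.T
def onz(n,uv,z):
    p,d=ray(n,uv); return p+d*((z-p[2])/d[:,2])[:,None]
def proj(n,P):
    K,d,p,M=cal(n); q=(np.atleast_2d(P)-p)@M; q=q*[1,-1,-1]
    return cv2.projectPoints(q,np.zeros(3),np.zeros(3),K,d)[0][:,0]
def snap(n,f):
    im=camera(n); cv2.imwrite("pics/"+f,im[:,:,::-1]); return im
E
python3 - <<'E'
from h import *
for n in("top","side"):
    snap(n,n+"0.png"); print(n,get_calibration(n))
s=telemetry.read_state(); print(s, r.tips_ahead)
E
```

```text
pics
top {'fovy': 49.89240705432842, 'cx': 323.97740817644654, 'cy': 197.51745173075025, 'dist': array([-0.10862415,  0.        ,  0.        ,  0.        ,  0.        ]), 'xyz': array([0.28932958, 0.04439859, 1.21812433]), 'rotation': array([-0.07835952,  0.07791573,  0.71356493, -0.69181935])}
side {'fovy': 44.696296937618705, 'cx': 325.02048737215165, 'cy': 201.07005124650877, 'dist': array([-0.15153927,  0.        ,  0.        ,  0.        ,  0.        ]), 'xyz': array([0.25380069, 1.07564764, 0.9107886 ]), 'rotation': array([-0.06763549,  0.43616914,  0.88959485, -0.1174858 ])}
{'time': 0.1, 'joint_positions': array([-1.25759416,  0.33279436, -0.06470525,  1.46081856,  0.02160711,
        1.34992189, -0.08851881]), 'joint_vel': array([ 0.0004093 , -0.00232373, -0.00032388, -0.00172535,  0.00028535,
       -0.00125624, -0.00073253]), 'joint_torque': array([ 1.53388533e-03, -6.24543571e+01,  2.44122301e-02, -3.90710843e+01,
       -6.13303087e-02,  3.66440392e-02,  1.15888338e-04]), 'ee_pos': array([0.20585323, 0.58979887, 0.24386096]), 'eef_rot': array([ 1.67110275e-01,  9.85938014e-01, -6.18841444e-04, -7.37448417e-05]), 'ft_force': array([-1.57800841, -0.86663457,  0.00389525]), 'torque': array([0.07182453, 0.01741326, 0.00906152]), 'grip_force': 0.0, 'width': 0.08685572526656152} 0.022
```

View pics/top0.png

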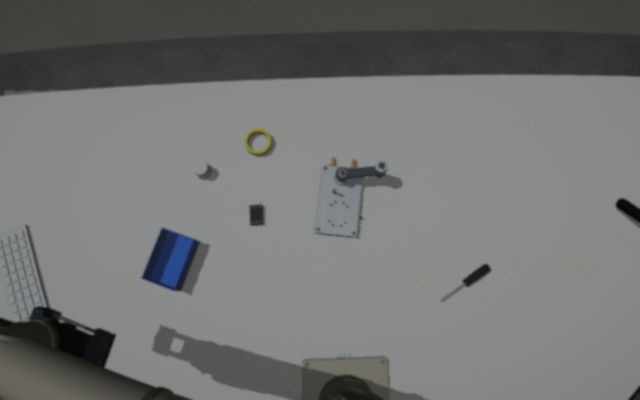

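View pics/side0.png

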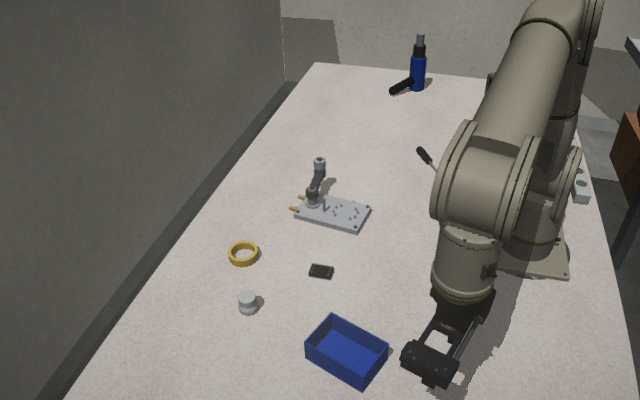

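The top view shows the module at about (257,215), the plate centred near (340,202), the post at (343,174) and the knob at (381,167). In the side view the module is at (321,271), the plate at (333,213) and the knob at (319,163).

Run:
```python
import cv2
a=cv2.imread("pics/top0.png")[150:245,240:400]
cv2.imwrite("pics/topc.png",cv2.resize(a,None,fx=5,fy=5,interpolation=cv2.INTER_CUBIC))
a=cv2.imread("pics/side0.png")[150:285,280:380]
cv2.imwrite("pics/sidec.png",cv2.resize(a,None,fx=4.4,fy=4.4,interpolation=cv2.INTER_CUBIC))
```

```text
(no output)
```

View pics/topc.png

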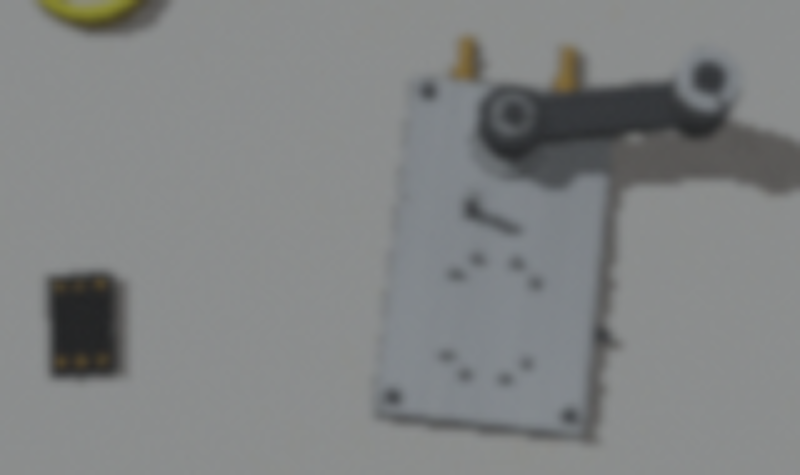

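View pics/sidec.png

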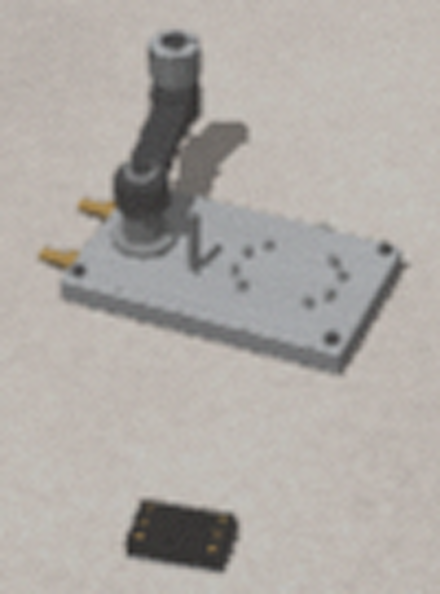

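Crops, in crop pixels. The top one shows the plate's corner screws at (428,90), (393,397) and (570,415), eight nest pins around (492,320), the post at (513,114), the knob at (709,77) and the module at (82,325). The side one shows the screws at (80,271), (331,338) and (387,248).

```bash
cat > m.py <<'E'
from h import *
def cen(g,uv,w=3):
    u,v=np.round(uv).astype(int); p=g[v-w:v+w+1,u-w:u+w+1].astype(float)
    d=np.clip(np.median(p)-4-p,0,None); yy,xx=np.mgrid[v-w:v+w+1,u-w:u+w+1]
    return np.array([(d*xx).sum(),(d*yy).sum()])/d.sum()
def mod(n,g,c,z):
    u,v=c; w=20; m=(g[v-w:v+w,u-w:u+w]<(75 if n=="top" else 80)).astype(np.uint8)
    k=max(cv2.findContours(m,cv2.RETR_EXTERNAL,cv2.CHAIN_APPROX_NONE)[0],key=cv2.contourArea)[:,0]+[u-w,v-w]
    P=onz(n,k,z)[:,:2]; return cv2.minAreaRect((P*1000).astype(np.float32))
E
python3 - <<'E'
from m import *
S={"top":(5,240,150,[(428,90),(393,397),(570,415)],[(456,274),(477,259),(517,264),(537,284),(447,355),(465,375),(505,380),(527,364)]),
"side":(4.4,280,150,[(80,271),(331,338),(387,248)],[(235,270),(249,253),(269,245),(242,286),(334,261),(342,275),(330,295),(308,302)])}
for n,(s,ox,oy,sc,pins) in S.items():
    g=cv2.imread(f"pics/{n}0.png",0); f=lambda q:np.array(q)/s+[ox,oy]
    c=onz(n,[cen(g,f(q)) for q in sc],.02)[:,:2]
    ctr=(c[0]+c[2])/2; d=c[0]-c[1]; L=np.linalg.norm(d); d/=L
    print(n,"plate",ctr,"yaw",np.arctan2(d[1],d[0]),L,np.linalg.norm(c[1]-c[2]),"nest",ctr-.04*d,"post",ctr+.065*d)
    print(" pins",onz(n,[cen(g,f(q),2) for q in pins],.023)[:,:2].mean(0))
    print(" mod",mod(n,g,(257,215) if n=="top" else (321,271),.013 if n=="top" else .009))
p=onz("top",[(513/5+240,114/5+150)],.084),onz("top",[(709/5+240,77/5+150)],.112); print(p)
p=onz("side",[(175/4.4+280,41/4.4+150)],.112); print("side knob",p)
E
```

```text
top plate [ 0.55047819 -0.00379627] yaw -0.1441082632308214 0.18132483304214222 0.10432487938856758 nest [0.51089282 0.00194813] post [ 0.61480442 -0.01313092]
 pins [0.5112005  0.00321174]
 mod ((516.9888916015625, 235.3199920654297), (37.52210235595703, 55.89252471923828), 89.98889923095703)
side plate [ 0.54725321 -0.00175427] yaw -0.14719911088644153 0.1830036315424254 0.10123301109209565 nest [0.50768578 0.00411245] post [ 0.61155028 -0.0112877 ]
 pins [0.50739637 0.00426313]
 mod ((514.1192016601562, 239.2818603515625), (58.33773422241211, 42.60244369506836), 1.6876696348190308)
(array([[ 0.61245472, -0.01195119,  0.084     ]]), array([[ 0.62191849, -0.11678011,  0.112     ]]))
side knob [[ 0.61643666 -0.11502862  0.112     ]]
```

```bash
cat >> h.py <<'E'
def go(x,y,z,ang):
    """ang: world heading (deg) of tool y"""
    s=telemetry.read_state(); M=R.from_quat(s["eef_rot"]); a=np.radians(ang)
    Y=np.array([np.cos(a),np.sin(a),0]); Z=np.array([0,0,-1.]); T=R.from_matrix(np.c_[np.cross(Y,Z),Y,Z])
    print("t",round(s["time"],2),"pos",s["ee_pos"].round(4),"turn",((M.inv()*T).as_rotvec(degrees=True)/5).round(3),"shift",(M.inv().apply(np.array([x,y,z])-s["ee_pos"])/.04).round(3))
E
python3 - <<'E'
from h import *
a=onz("top",np.array([(60,287),(82,284),(104,283),(61,363),(82,360),(102,360)])/5+[240,150],.013)
d=a[:3].mean(0)-a[3:].mean(0); print(a.mean(0),np.degrees(np.arctan2(d[1],d[0])))
e=a[[0,3]].mean(0)-a[[2,5]].mean(0);print(np.degrees(np.arctan2(e[1],e[0]))-90)
b=onz("side",np.array([(142,536),(145,523),(149,508),(212,549),(217,533),(224,518)])/4.4+[280,150],.013)
d=b[:3].mean(0)-b[3:].mean(0); print(b.mean(0),np.degrees(np.arctan2(d[1],d[0])))
go(.516,.237,.12,90)
E
```

```text
[0.51687742 0.23561644 0.013     ] -0.08712237712483252
3.062013422897607
[0.51349961 0.23836526 0.013     ] 2.707919153478281
t 0.1 pos [0.2059 0.5898 0.2439] turn [-1.400e-02 -2.000e-03 -3.848e+00] shift [-10.227  -5.769   3.104]
```

drive_tool(series=[0,0,-1,-1,-0.56,0,1,0,0,-2,-3,-1.7,0,1,0,0,-3,-5,-2.8,0,1,0,0,-3.8,-6,-3.4,0,1,0,0,-3.8,-7,-4,0,1,0,0,-3.8,-8,-4.5,0,1,0,0,-3.8,-9,-5.1,0,1,0,0,-3.8,-10.2,-5.8,0,1,0,0,-3.8,-10.2,-5.8,0,1,0,0,-3.8,-10.2,-5.8,0,1], grip_force=15)

```text
time: 0.93
ee_pos: [0.481, 0.2745, 0.2445]
eef_rot: [0.002, 1.0, 0.0, -0.0]
ft_force: [0.4, 0.9, -1.1]
width: 0.0874
grip_force: 0.0
```

```bash
python3 -c "
from h import *
go(.5155,.237,.07,91)"
```

```text
t 0.93 pos [0.481  0.2745 0.2445] turn [ 0.    -0.002 -0.247] shift [-0.866 -0.934  4.361]
```

drive_tool(series=[0,0,-0.2,-0.8,-0.8,0.2,1,0,0,-0.2,-0.85,-0.9,1.2,1,0,0,-0.2,-0.85,-0.9,2.2,1,0,0,-0.2,-0.85,-0.9,3.2,1,0,0,-0.2,-0.85,-0.9,4,1,0,0,-0.2,-0.85,-0.9,4,1,0,0,-0.2,-0.85,-0.9,4,1,0,0,-0.2,-0.85,-0.9,4,1])

```text
time: 1.6
ee_pos: [0.515, 0.2408, 0.0865]
eef_rot: [-0.007, 1.0, 0.001, 0.001]
ft_force: [0.5, 0.4, 0.5]
width: 0.0873
grip_force: 0.0
```

```bash
python3 -c "
from h import *
go(.5155,.237,.0255,91)
a=snap('top','t1.png')[160:260,200:310]; b=snap('side','s1.png')[190:330,260:390]
f=lambda i,k:cv2.resize(i,None,fx=k,fy=k,interpolation=cv2.INTER_CUBIC)
a=cv2.resize(a,(385,350));b=cv2.resize(b,(385,415))
o=np.zeros((415,780,3),np.uint8);o[:350,:385]=a;o[:,395:]=b
cv2.imwrite('pics/c1.png',o[:,:,::-1])"
```

```text
t 1.6 pos [0.515  0.2408 0.0865] turn [ 0.012  0.022 -0.048] shift [-0.007 -0.097  1.526]
```

View pics/c1.png

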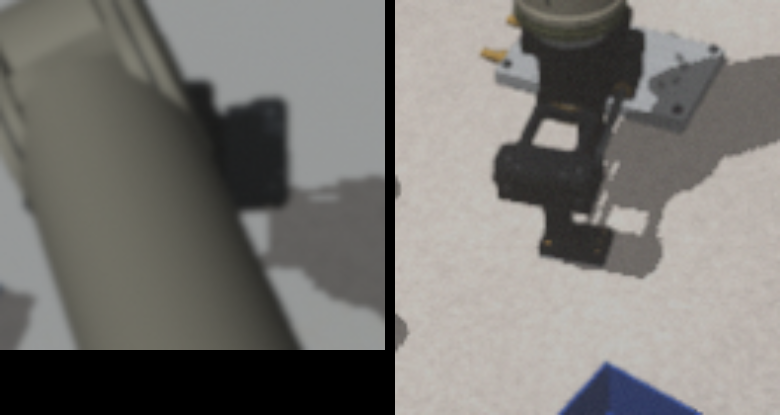

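The side view shows the open fingers straddling the module (about (577,245) in the composite), lined up in x. The arm hides it in the top view. I'll go down and grip.

drive_tool(series=[0,0,0,0,-0.05,0.5,1,0,0,0,0,-0.05,1,1,0,0,0,0,-0.05,1.4,1,0,0,0,0,-0.05,1.45,1,0,0,0,0,-0.05,1.45,1,0,0,0,0,-0.05,1.45,1])

```text
time: 2.2
ee_pos: [0.5151, 0.2389, 0.0284]
eef_rot: [-0.007, 1.0, 0.001, 0.001]
ft_force: [0.2, 0.2, 0.7]
width: 0.0873
grip_force: 0.0
```

```bash
python3 -c "
from h import *
go(.5155,.237,.0255,91)"
```

```text
t 2.2 pos [0.5151 0.2389 0.0284] turn [ 0.015  0.024 -0.048] shift [-0.009 -0.047  0.071]
```

drive_tool(series=[0,0,0,0,0,0.05,1,0,0,0,0,0,0.06,-1,0,0,0,0,0,0.06,-1,0,0,0,0,0,0.06,-1,0,0,0,0,0,0.06,-1,0,0,0,0,0,0.06,-1,0,0,0,0,0,0.06,-1,0,0,0,0,0,0.06,-1,0,0,0,0,0,0.06,-1,0,0,0,0,0,0.06,-1], grip_force=15)

```text
time: 3.03
ee_pos: [0.514, 0.2383, 0.0241]
eef_rot: [-0.007, 1.0, 0.0, -0.0]
ft_force: [-0.2, -1.1, 0.7]
width: 0.0369
grip_force: 15.0
```

```bash
python3 -c "
from h import *
go(.509,.003,.12,81.7)"
```

```text
t 3.03 pos [0.514  0.2383 0.0241] turn [ 0.    -0.     1.812] shift [ 0.204 -5.879 -2.397]
```

drive_tool(series=[0,0,0,0,0,-0.8,-1,0,0,0,0,0,-1.7,-1,0,0,0.5,0.1,-0.7,-2.2,-1,0,0,1,0.2,-1.6,-2.2,-1,0,0,1.6,0.2,-2.5,-2.2,-1,0,0,1.8,0.2,-3.4,-2.2,-1,0,0,1.8,0.2,-4.3,-2.2,-1,0,0,1.8,0.2,-5.2,-2.2,-1,0,0,1.8,0.2,-5.9,-2.2,-1,0,0,1.8,0.2,-5.9,-2.2,-1])

```text
time: 3.87
ee_pos: [0.5089, -0.0045, 0.1123]
eef_rot: [0.076, 0.997, -0.001, 0.0]
ft_force: [0.1, -0.6, -0.6]
width: 0.0369
grip_force: 15.0
```

drive_tool(series=[0,0,0,0,0,0,-1,0,0,0,0,0,0,-1,0,0,0,0,0,0,-1,0,0,0,0,0,0,-1])

```text
time: 4.2
ee_pos: [0.5092, 0.0035, 0.112]
eef_rot: [0.071, 0.997, 0.0, -0.0]
ft_force: [-1.2, 0.1, -0.8]
width: 0.0367
grip_force: 15.0
```

```bash
python3 -c "
from h import *
go(.509,.003,.075,81.7)
a=snap('top','t2.png')[160:260,290:400]; b=snap('side','s2.png')[130:270,250:380]
a=cv2.resize(a,(275,250));b=cv2.resize(b,(520,560),interpolation=cv2.INTER_CUBIC)
o=np.zeros((560,800,3),np.uint8);o[:250,:275]=a;o[:,280:]=b
cv2.imwrite('pics/c2.png',o[:,:,::-1])"
```

```text
t 4.2 pos [0.5092 0.0035 0.112 ] turn [ 0.003 -0.003  0.036] shift [ 0.002 -0.014  0.925]
```

View pics/c2.png

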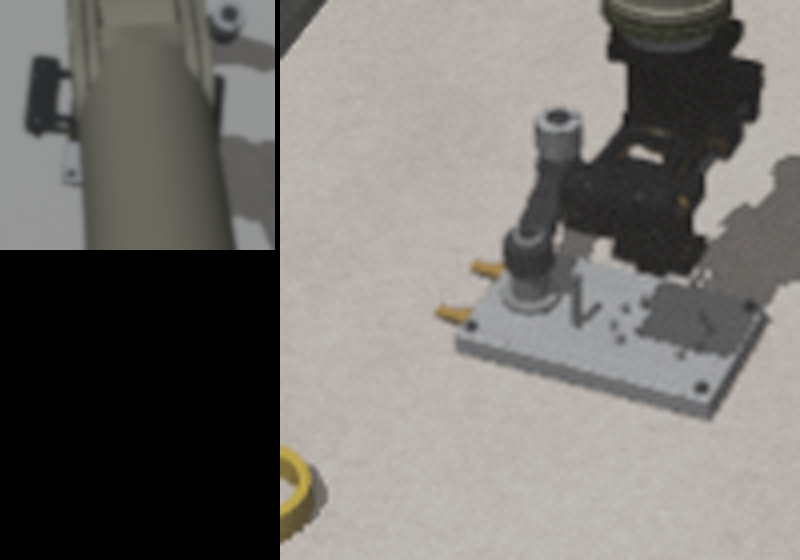

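The side view shows the module held just behind the pins, with its lower edge running from about (612,258) to (703,268). The top view is blocked. I'll lower it to just above the pins for a close look.

drive_tool(series=[0,0,0,0,0,0.5,-1,0,0,0,0,0,1,-1,0,0,0,0,0,1.2,-1,0,0,0,0,0,1.2,-1,0,0,0,0,0,1.2,-1,0,0,0,0,0,1.2,-1,0,0,0,0,0,1.2,-1])

```text
time: 4.88
ee_pos: [0.5099, 0.0023, 0.0652]
eef_rot: [0.072, 0.997, 0.0, 0.001]
ft_force: [-0.1, 1.3, -1.0]
width: 0.0367
grip_force: 15.0
```

```bash
python3 -c "
from h import *
go(.509,.003,.0441,81.7)
b=snap('side','s3.png')[170:250,310:390]
b=cv2.resize(b,(600,600),interpolation=cv2.INTER_CUBIC)
b=np.clip(b.astype(float)*1.6+15,0,255).astype(np.uint8)
cv2.imwrite('pics/c3.png',b[:,:,::-1])"
```

```text
t 4.88 pos [0.5099 0.0023 0.0652] turn [0.008 0.018 0.013] shift [0.026 0.013 0.527]
```

View pics/c3.png

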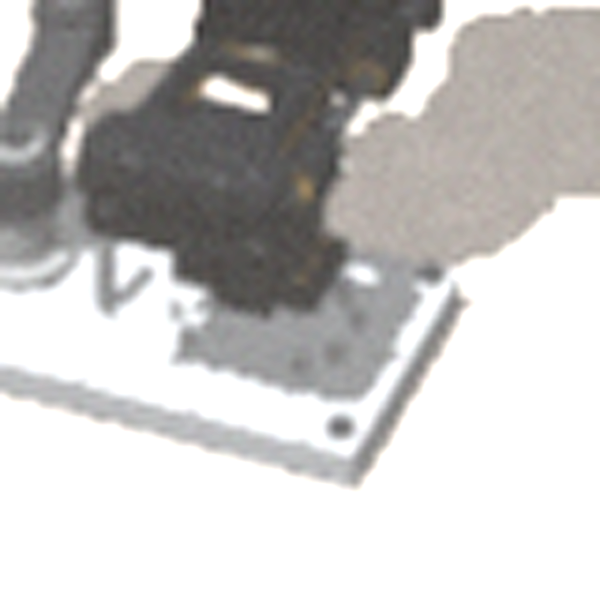

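Run:
```python
from h import *
a=np.radians(-8.3); ex=np.array([np.cos(a),np.sin(a),0]); ey=np.array([-ex[1],ex[0],0])
c=np.array([.5099,.0023,.0411])
for d in (-.004,0,.004):
  P=[c+d*ex+sx*.029*ex+sy*.0185*ey+[0,0,h] for sx,sy,h in((1,1,0),(1,1,.013),(-1,1,0),(-1,1,.013),(-1,-1,0),(-1,-1,.013))]
  print(d,((proj("side",P)-[310,170])*7.5).round(0).tolist())
# fingertip: +y finger outer face bottom
g=cv2.imread("pics/s3.png",0)
for v in range(198,215): print(v," ".join("%3d"%q for q in g[v,328:362]))
```

```text
-0.004 [[181.0, 284.0], [181.0, 257.0], [322.0, 321.0], [323.0, 294.0], [357.0, 265.0], [358.0, 238.0]]
0 [[171.0, 282.0], [171.0, 255.0], [312.0, 318.0], [313.0, 291.0], [347.0, 262.0], [348.0, 236.0]]
0.004 [[162.0, 279.0], [161.0, 252.0], [302.0, 316.0], [303.0, 289.0], [337.0, 260.0], [338.0, 233.0]]
198  42  38  41  38  40  39  42  42  40  42  42  41  40  42  42  42  42  37  41  38  38  43  43  43  48  82 100 101 107 105  99  97 101 102
199  40  41  42  41  40  42  40  37  41  38  43  43  38  35  39  43  37  39  38  39  38  42  40  42  48  83 106 103 103 104 106 100 101 100
200  43  41  42  43  41  43  43  39  40  36  39  43  38  42  39  39  40  43  39  41  44  38  40  43  52  77  95 105 102 102 103 102 101 100
201  42  44  42  42  44  40  43  43  39  42  41  42  35  40  39  42  43  40  39  40  44  40  42  37  49  57  72  82  95 103 101 105  99 105
202  96  68  46  46  39  42  47  43  39  46  40  43  41  43  46  52  48  44  41  37  40  44  40  42  43  49  43  50  76 102  99  99 100 101
203 150 128 112 109  90  55  44  41  40  42  45  43  44  43  42  46  55  46  42  41  38  40  4
[... 885 characters left out ...]

210 158 156 154 155 138 120 143 150 112  91  77  60  52  40  40  44  41  44  50  56  47  45  44  41  62  84  88  78  78  86  91  90  93  94
211 155 155 154 155 135 104 129 141 123 111  85  77  76  63  62  53  55  43  67  79  74  64  60  62  74  88  95  88  81  79  82  90  91  91
212 157 156 158 158 141 121 133 149 146 117  88  92  90  93  87  84  76  66  81  90  91  82  86  88  88  92  91  92  82  71  78  87  92  89
213 161 158 162 162 154 147 121 115 118  88  87  90  88  89  94  89  90  91  93  91  89  89  91  91  93  91  94  93  86  76  82  89  91  91
214 158 157 159 159 160 140  93  85  95  93  88  88  84  89  89  91  91  89  91  92  93  89  88  89  89  94  92  90  91  84  86  94  91  90
```

The module's corners show it about 1 mm ahead of the TCP along x. Module-to-nest differences agree in both cameras, so I want TCP ≈ (0.508, 0.004). Next I'll correct that and lower slowly.

```bash
python3 -c "
from h import *
go(.5078,.0041,.055,81.7)"
```

```text
t 4.93 pos [0.5099 0.0023 0.0651] turn [0.007 0.017 0.013] shift [0.058 0.036 0.252]
```

drive_tool(series=[0,0,0,0.058,0.036,0.05,-1,0,0,0,0.058,0.036,0.1,-1,0,0,0,0.058,0.036,0.15,-1,0,0,0,0.058,0.036,0.2,-1,0,0,0,0.058,0.036,0.25,-1,0,0,0,0.058,0.036,0.25,-1,0,0,0,0.058,0.036,0.25,-1])

```text
time: 5.52
ee_pos: [0.507, 0.0039, 0.054]
eef_rot: [0.072, 0.997, -0.0, -0.0]
ft_force: [-0.8, -0.7, -1.3]
width: 0.0367
grip_force: 15.0
```

```bash
python3 -c "
from h import *
go(.5078,.0041,.0441,81.7)"
```

```text
t 5.52 pos [0.507  0.0039 0.054 ] turn [-0.001 -0.004  0.011] shift [-0.019  0.008  0.246]
```

drive_tool(series=[0,0,0,-0.01,0,0.03,-1,0,0,0,-0.01,0,0.06,-1,0,0,0,-0.01,0,0.1,-1,0,0,0,-0.01,0,0.1,-1,0,0,0,-0.01,0,0.1,-1])

```text
time: 5.93
ee_pos: [0.5074, 0.0039, 0.05]
eef_rot: [0.072, 0.997, 0.0, -0.0]
ft_force: [-0.3, 0.3, -1.1]
width: 0.0369
grip_force: 15.0
```

drive_tool(series=[0,0,0,0,0,0.03,-1,0,0,0,0,0,0.06,-1,0,0,0,0,0,0.08,-1,0,0,0,0,0,0.08,-1])

```text
time: 6.27
ee_pos: [0.5074, 0.0039, 0.0467]
eef_rot: [0.072, 0.997, 0.0, -0.0]
ft_force: [-0.2, -0.0, -0.6]
width: 0.0369
grip_force: 15.0
```

```bash
python3 -c "
from h import *
go(.5078,.0041,.0441,81.7);s=telemetry.read_state();print(s['ft_force'],s['torque'])"
```

```text
t 6.27 pos [0.5074 0.0039 0.0467] turn [ 0.    -0.003  0.013] shift [-0.01   0.006  0.066]
[-0.24714982 -0.01996661 -0.60951719] [ 0.03447736 -0.01475478 -0.03847517]
```

drive_tool(series=[0,0,0,0,0,0.03,-1,0,0,0,0,0,0.055,-1,0,0,0,0,0,0.07,-1,0,0,0,0,0,0.07,-1,0,0,0,0,0,0.07,-1])

```text
time: 6.68
ee_pos: [0.5075, 0.0039, 0.0441]
eef_rot: [0.072, 0.997, 0.0, 0.0]
ft_force: [0.2, -0.1, -1.4]
width: 0.0368
grip_force: 15.0
```

```bash
python3 -c "
from h import *
go(.5078,.0041,.0441,81.7);s=telemetry.read_state();print(s['ft_force'],s['torque'])"
```

```text
t 6.68 pos [0.5075 0.0039 0.0441] turn [0.001 0.001 0.012] shift [-0.006  0.006  0.   ]
[ 0.1870196  -0.12612545 -1.43042971] [ 0.00882177 -0.01236851 -0.0006327 ]
```

drive_tool(series=[0,0,0,0,0,0,0.5,0,0,0,0,0,0,0.5,0,0,0,0,0,0,0.5,0,0,0,0,0,0,0.5,0,0,0,0,0,-0.5,0.5,0,0,0,0,0,-1.2,0.5,0,0,0,0,0,-2.2,0.5,0,0,0,0,0,-3.2,0.5,0,0,0,0,0,-4,0.5,0,0,0,0,0,-4.6,0.5])

```text
time: 7.52
ee_pos: [0.5081, 0.0038, 0.2315]
eef_rot: [0.072, 0.997, 0.001, 0.002]
ft_force: [1.1, 0.3, -0.0]
width: 0.0654
grip_force: 0.0
```

drive_tool(series=[0,0,0,-1,1,0,0.5,0,0,0,-1,2,0,0.5,0,0,0,-1,3,0,0.5,0,0,0,-1,4,0,0.5,0,0,0,-1,4,0,0.5])

```text
time: 7.93
ee_pos: [0.5692, 0.1655, 0.2274]
eef_rot: [0.067, 0.998, 0.002, -0.001]
ft_force: [-0.9, 0.4, -0.8]
width: 0.0652
grip_force: 0.0
```

```bash
python3 -c "
from h import *
go(.5078,.0041,.0441,81.7)
a=snap('top','t4.png')[150:245,310:400]; b=snap('side','s4.png')[150:240,290:380]
a=cv2.resize(a,(395,417),interpolation=cv2.INTER_CUBIC);b=cv2.resize(b,(395,417),interpolation=cv2.INTER_CUBIC)
cv2.imwrite('pics/c4.png',np.hstack([a,b])[:,:,::-1])"
```

```text
t 7.93 pos [0.5692 0.1655 0.2274] turn [ 0.033 -0.017  0.117] shift [ 0.974 -4.218  4.571]
```

View pics/c4.png

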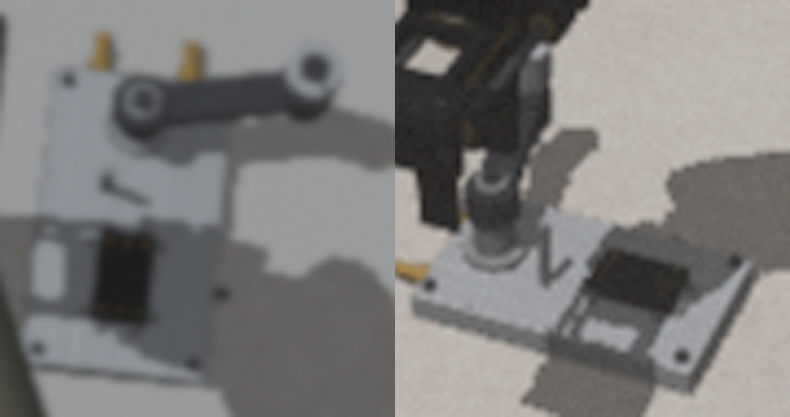

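The module sits squarely between the pins in both views (top crop (125,277), side crop (640,277)). Next I'll push the clamp arm from its +x side with shut fingers.

```bash
cat > sw.py <<'E'
from h import *
a=np.radians(-8.3); ex=np.array([np.cos(a),np.sin(a)]); ey=np.array([-ex[1],ex[0]])
nest=np.array([.5073,.0039]); P=nest+.105*ex
def push(th,gap,rho=.065,head=81.7):
    b=a+np.pi+th; u=np.array([np.cos(b),np.sin(b)]); n=np.array([-u[1],u[0]])
    h=np.radians(head); ty=np.array([np.cos(h),np.sin(h)]); tx=np.array([-ty[1],ty[0]])
    s=.0095*abs(n@tx)+.015*abs(n@ty)
    return P+rho*u+(.013+s+gap)*n
E
python3 - <<'E'
from sw import *
k=np.array([.6192,-.116]); d=k-P; print("P",P,"out",np.mod(np.arctan2(d[1],d[0])-a-np.pi,2*np.pi),np.hypot(*d))
q=push(1.78,.018); print(q); go(*q,.2,81.7); print(telemetry.read_state()["joint_positions"])
E
```

```text
P [ 0.61120021 -0.0112574 ] out 1.7918863931282942 0.10504764965321586
[ 0.65869777 -0.0733319 ]
t 8.03 pos [0.5696 0.1597 0.2275] turn [ 0.002 -0.011  0.069] shift [-3.014 -5.462  0.683]
[-0.57497295  0.26806866  0.27104949  1.59209605 -0.07442255  1.2923461
  1.13931335]
```

drive_tool(series=[0,0,0,-0.5,-0.8,0,-1,0,0,0,-1,-1.7,0,-1,0,0,0,-1.5,-2.6,0,-1,0,0,0,-2,-3.5,0.2,-1,0,0,0,-2.5,-4.4,0.4,-1,0,0,0,-3,-5.4,0.7,-1,0,0,0,-3.1,-5.4,0.7,-1,0,0,0,-3.1,-5.4,0.7,-1,0,0,0,-3.1,-5.4,0.7,-1])

```text
time: 8.78
ee_pos: [0.6613, -0.0768, 0.1999]
eef_rot: [0.073, 0.997, -0.0, -0.0]
ft_force: [-0.1, 1.0, 0.9]
width: 0.0133
grip_force: 0.0
```

Run:
```python
from sw import *
q=push(1.78,.018); go(*q,.082,81.7)
```

```text
t 8.78 pos [ 0.6613 -0.0768  0.1999] turn [-0.005 -0.008 -0.018] shift [0.075 0.077 2.947]
```

drive_tool(series=[0,0,0,0,0,0.8,-1,0,0,0,0,0,1.6,-1,0,0,0,0,0.05,2.2,-1,0,0,0,0,0.05,2.7,-1,0,0,0,0,0.05,2.92,-1,0,0,0,0,0.05,2.92,-1,0,0,0,0,0.05,2.92,-1])

```text
time: 9.37
ee_pos: [0.6623, -0.0725, 0.0844]
eef_rot: [0.071, 0.997, 0.0, 0.0]
ft_force: [0.6, -0.6, -0.4]
width: 0.0004
grip_force: 0.0
```

Run:
```python
from sw import *
s=telemetry.read_state(); print(s["ee_pos"],s["ft_force"],s["width"]); M=R.from_quat(s["eef_rot"])
for th in np.arange(1.8,-.01,-.15):
    d=np.r_[push(th,0),.081]-s["ee_pos"]; print(round(th,2),(M.inv().apply(d)/.04).round(2))
```

```text
[ 0.66233691 -0.0725193   0.08437482] [ 0.55009569 -0.56795335 -0.41557472] 0.0003657421589360998
1.8 [ 0.49 -0.1   0.08]
1.65 [ 0.77 -0.24  0.08]
1.5 [ 1.01 -0.33  0.08]
1.35 [ 1.22 -0.39  0.08]
1.2 [ 1.44 -0.43  0.08]
1.05 [ 1.67 -0.43  0.08]
0.9 [ 1.91 -0.4   0.08]
0.75 [ 2.16 -0.33  0.08]
0.6 [ 2.39 -0.22  0.08]
0.45 [ 2.62 -0.06  0.08]
0.3 [2.82 0.14 0.08]
0.15 [2.98 0.37 0.08]
0.0 [3.11 0.64 0.08]
```

drive_tool(series=[0,0,0,0.25,-0.08,0.04,-1,0,0,0,0.45,-0.12,0.05,-1,0,0,0,0.65,-0.2,0.05,-1,0,0,0,0.85,-0.27,0.05,-1,0,0,0,1.05,-0.35,0.05,-1,0,0,0,1.25,-0.4,0.05,-1,0,0,0,1.45,-0.43,0.05,-1,0,0,0,1.67,-0.43,0.05,-1,0,0,0,1.9,-0.4,0.05,-1,0,0,0,1.9,-0.4,0.05,-1])

```text
time: 10.2
ee_pos: [0.5824, -0.0777, 0.081]
eef_rot: [0.072, 0.997, 0.0, -0.001]
ft_force: [0.3, 0.5, -0.1]
width: 0.0003
grip_force: 0.0
```

Run:
```python
from sw import *
s=telemetry.read_state(); print(s["ee_pos"],s["ft_force"]); M=R.from_quat(s["eef_rot"])
for th in np.arange(.9,-.01,-.15):
    d=np.r_[push(th,0),.081]-s["ee_pos"]; print(round(th,2),(M.inv().apply(d)/.04).round(2))
```

```text
[ 0.58235309 -0.07774616  0.08100011] [ 0.30563935  0.50392827 -0.12796036]
0.9 [-0.05  0.01 -0.  ]
0.75 [0.2  0.08 0.  ]
0.6 [0.43 0.2  0.  ]
0.45 [0.66 0.35 0.  ]
0.3 [0.86 0.55 0.  ]
0.15 [1.02 0.78 0.  ]
-0.0 [1.15 1.05 0.  ]
```

drive_tool(series=[0,0,0,0.2,0.08,0,-1,0,0,0,0.43,0.2,0,-1,0,0,0,0.66,0.35,0,-1,0,0,0,0.86,0.55,0,-1,0,0,0,0.96,0.67,0,-1,0,0,0,1.02,0.78,0,-1,0,0,0,1.08,0.87,0,-1,0,0,0,1.12,0.95,0,-1,0,0,0,1.15,1,0,-1,0,0,0,1.15,1,0,-1])

```text
time: 11.03
ee_pos: [0.5446, -0.0311, 0.0812]
eef_rot: [0.072, 0.997, 0.0, -0.0]
ft_force: [-0.4, 0.2, -0.3]
width: 0.0004
grip_force: 0.0
```

Run:
```python
from sw import *
s=telemetry.read_state(); print(s["ee_pos"],s["ft_force"],s["torque"]); M=R.from_quat(s["eef_rot"])
d=np.r_[push(0,0),.081]-s["ee_pos"]; print((M.inv().apply(d)/.04).round(3))
```

```text
[ 0.54457126 -0.03112873  0.08121056] [-0.39893231  0.18019073 -0.30863465] [-0.01037155 -0.01552439 -0.03236741]
[0.048 0.032 0.005]
```

drive_tool(series=[0,0,0,0,0.03,0,-1,0,0,0,0,0.05,0,-1,0,0,0,0,0.05,0,-1,0,0,0,0,0.05,0,-1])

```text
time: 11.37
ee_pos: [0.5449, -0.03, 0.0812]
eef_rot: [0.072, 0.997, -0.0, -0.0]
ft_force: [-0.6, -2.5, -0.9]
width: 0.0005
grip_force: 0.6
```

drive_tool(series=[0,0,0,0,0.03,0,-1,0,0,0,0,0.05,0,-1,0,0,0,0,0.05,0,-1,0,0,0,0,0.05,0,-1])

```text
time: 11.7
ee_pos: [0.5453, -0.0277, 0.0813]
eef_rot: [0.072, 0.997, 0.0, -0.0]
ft_force: [-0.5, -1.7, -0.4]
width: 0.0006
grip_force: 0.5
```

drive_tool(series=[0,0,0,0,0.03,0,-1,0,0,0,0,0.06,0,-1,0,0,0,0,0.06,0,-1,0,0,0,0,0.06,0,-1])

```text
time: 12.03
ee_pos: [0.5459, -0.0251, 0.0814]
eef_rot: [0.072, 0.997, 0.0, 0.0]
ft_force: [-0.2, -0.4, 0.7]
width: 0.0003
grip_force: 0.3
```

drive_tool(series=[0,0,0,0,0.03,0,-1,0,0,0,0,0.05,0,-1,0,0,0,0,0.05,0,-1,0,0,0,0,0.05,0,-1])

```text
time: 12.37
ee_pos: [0.5459, -0.0237, 0.0814]
eef_rot: [0.072, 0.997, -0.0, -0.0]
ft_force: [-1.8, -3.2, 0.9]
width: 0.0005
grip_force: 1.6
```

drive_tool(series=[0,0,0,0,0.03,0,-1,0,0,0,0,0.06,0,-1,0,0,0,0,0.06,0,-1,0,0,0,0,0.06,0,-1])

```text
time: 12.7
ee_pos: [0.5459, -0.0236, 0.0814]
eef_rot: [0.073, 0.997, -0.001, -0.0]
ft_force: [-2.7, -9.9, 2.1]
width: 0.0001
grip_force: 5.2
```

Run:
```python
from sw import *
b=snap('side','s5.png')[140:240,290:390]; b=cv2.resize(b,(600,600),interpolation=cv2.INTER_CUBIC)
k=np.r_[nest,.112]; print((proj("side",[k,np.r_[P,.084]])-[290,140])*6)
cv2.imwrite('pics/c5.png',np.clip(b*1.3,0,255).astype(np.uint8)[:,:,::-1])
```

```text
[[333.24996308 280.88689174]
 [131.12604173 279.07675457]]
```

View pics/c5.png

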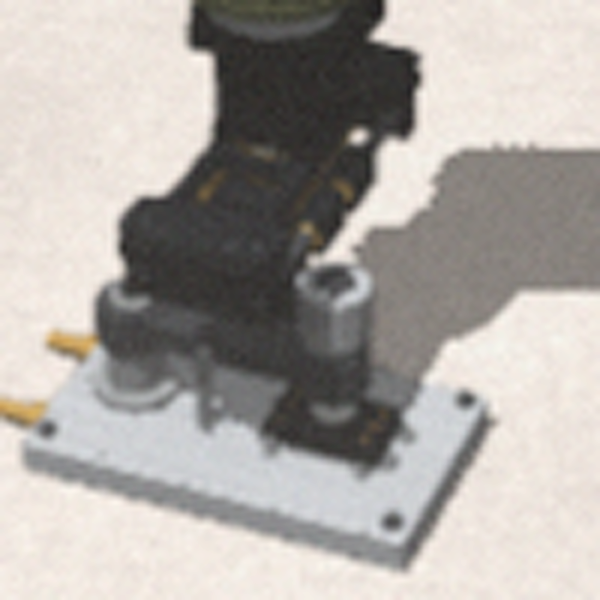

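The arm bar lies against its stop (force rose to 10 N with no further motion), and the knob is at crop (335,280), matching the predicted (333,281). I'll back off and rise over the knob.

drive_tool(series=[0,0,0,0,-0.2,0,-1,0,0,0,0,-0.5,0,-1,0,0,0,0,-0.5,-0.8,-1,0,0,0,0,-0.5,-1.7,0.3,0,0,-1,0,-0.5,-2.5,0.3,0,0,-2.4,0,-0.2,-2.5,0.4,0,0,-3.8,0.5,0.2,-2.5,0.6,0,0,-5.2,0.9,0.5,-2.5,0.6,0,0,-6.6,0.9,0.6,-2.5,0.6,0,0,-8,0.9,0.6,-2.5,0.6])

```text
time: 13.58
ee_pos: [0.5138, 0.0093, 0.1817]
eef_rot: [-0.278, 0.961, 0.001, 0.001]
ft_force: [-0.9, -0.2, -0.4]
width: 0.0394
grip_force: 0.0
```

drive_tool(series=[0,0,-1.2,0,0,0,0.6,0,0,-2.4,0,0,0,0.6,0,0,-2.4,0,0,0,0.6,0,0,-2.4,0,0,0,0.6])

```text
time: 13.92
ee_pos: [0.5142, 0.0075, 0.1814]
eef_rot: [-0.371, 0.929, 0.0, 0.0]
ft_force: [0.2, -0.2, 0.0]
width: 0.065
grip_force: 0.0
```

Run:
```python
from sw import *
go(*nest,.103,140); s=telemetry.read_state(); print(s["joint_positions"],s["torque"])
```

```text
t 13.92 pos [0.5142 0.0075 0.1814] turn [ 1.000e-03  8.000e-03 -1.289e+00] shift [0.189 0.053 1.961]
[-0.34591142  0.13103785  0.26308987  1.84803671 -0.03757052  1.16676672
  2.2607992 ] [ 0.04642174 -0.00159951  0.01974053]
```

drive_tool(series=[0,0,0,0.19,0.05,0,0.8,0,0,0,0.19,0.05,0.5,0.8,0,0,0,0.19,0.05,1,0.8,0,0,0,0.19,0.05,1.5,0.8,0,0,0,0.19,0.05,1.9,0.8,0,0,0,0.19,0.05,1.93,0.8,0,0,0,0.19,0.05,1.93,0.8,0,0,0,0.19,0.05,1.93,0.8])

```text
time: 14.58
ee_pos: [0.5076, 0.0038, 0.1051]
eef_rot: [-0.372, 0.928, -0.0, 0.0]
ft_force: [0.1, -0.4, 0.5]
width: 0.0785
grip_force: 0.0
```

Run:
```python
from sw import *
go(*nest,.103,133.6); s=telemetry.read_state(); print(s["torque"],s["ft_force"])
```

```text
t 14.58 pos [0.5076 0.0038 0.1051] turn [-0.006  0.01   0.017] shift [0.004 0.006 0.052]
[0.06038217 0.00878204 0.00329379] [ 0.14978848 -0.42371433  0.49731317]
```

drive_tool(series=[0,0,0,0,0,0.04,-1,0,0,0,0,0,0.04,-1,0,0,0,0,0,0.04,-1,0,0,0,0,0,0.04,-1,0,0,0,0,0,0.04,-1,0,0,0,0,0,0.04,-1,0,0,0,0,0,0.04,-1,0,0,0,0,0,0.04,-1], grip_force=40)

```text
time: 15.25
ee_pos: [0.5089, 0.0022, 0.103]
eef_rot: [-0.372, 0.928, -0.002, 0.001]
ft_force: [8.1, -3.2, -6.1]
width: 0.0347
grip_force: 40.0
```

```bash
cat > k.py <<'E'
from sw import *
s=telemetry.read_state(); z=R.from_quat(s["eef_rot"]).as_matrix()[:,1]
print(s["time"],s["ee_pos"].round(4),"head",np.degrees(np.arctan2(z[1],z[0])).round(2),"T",s["torque"].round(3),"F",s["ft_force"].round(1),"w",round(s["width"],4),"j7",s["joint_positions"][6].round(2),"jt7",s["joint_torque"][6].round(3))
E
python3 k.py
```

```text
15.25 [0.5089 0.0022 0.103 ] head 133.69 T [-0.424 -1.249  0.02 ] F [ 8.1 -3.2 -6.1] w 0.0347 j7 2.29 jt7 -0.004
```

drive_tool(series=[0,0,0,0,-0.03,0,-1,0,0,0,0,-0.03,0,-1,0,0,0.3,0,-0.03,0,-1,0,0,0.6,0,-0.03,0,-1,0,0,0.6,0,-0.03,0,-1,0,0,0.6,0,-0.03,0,-1])

```text
time: 15.75
ee_pos: [0.5089, 0.0024, 0.1028]
eef_rot: [-0.348, 0.938, -0.001, 0.001]
ft_force: [4.5, -4.6, -1.0]
width: 0.035
grip_force: 40.0
```

```bash
python3 k.py
```

```text
15.75 [0.5089 0.0024 0.1028] head 130.72 T [-0.691 -0.797  0.095] F [ 4.5 -4.6 -1. ] w 0.035 j7 2.24 jt7 -0.226
```

drive_tool(series=[0,0,0.8,0,-0.02,0,-1,0,0,1.6,0,-0.02,0,-1,0,0,2.4,0,-0.02,0,-1,0,0,3.2,0,-0.02,0,-1,0,0,4,0,-0.02,0,-1,0,0,4.8,0,-0.02,0,-1,0,0,5.6,0,-0.02,0,-1,0,0,6.4,0,-0.02,0,-1,0,0,7.2,0,-0.02,0,-1,0,0,7.2,0,-0.02,0,-1])

```text
time: 16.58
ee_pos: [0.5086, 0.0035, 0.1028]
eef_rot: [-0.04, 0.999, 0.001, -0.0]
ft_force: [-2.1, 2.4, 3.8]
width: 0.0351
grip_force: 39.9
```

```bash
python3 k.py
```

```text
16.5833 [0.5086 0.0035 0.1028] head 94.63 T [0.822 0.245 0.17 ] F [-2.1  2.4  3.8] w 0.0351 j7 1.63 jt7 -1.731
```

drive_tool(series=[0,0,0.6,0,0,0,-1,0,0,1.2,0,0,0,-1,0,0,1.8,0,0,0,-1,0,0,2.4,0,0,0,-1,0,0,3,0,0,0,-1,0,0,3,0,0,0,-1,0,0,3,0,0,0,-1])

```text
time: 17.17
ee_pos: [0.5085, 0.0032, 0.1028]
eef_rot: [0.087, 0.996, 0.0, -0.0]
ft_force: [-1.5, 2.9, 6.1]
width: 0.0354
grip_force: 39.9
```

```bash
python3 k.py
```

```text
17.1667 [0.5085 0.0032 0.1028] head 79.99 T [0.976 0.497 0.192] F [-1.5  2.9  6.1] w 0.0354 j7 1.38 jt7 -0.455
```

drive_tool(series=[0,0,0.6,0,0,0,-1,0,0,1.2,0,0,0,-1,0,0,1.8,0,0,0,-1,0,0,2.4,0,0,0,-1,0,0,3,0,0,0,-1,0,0,3,0,0,0,-1,0,0,3,0,0,0,-1])

```text
time: 17.75
ee_pos: [0.5087, 0.0029, 0.1028]
eef_rot: [0.217, 0.976, 0.0, 0.0]
ft_force: [-2.0, 2.8, 6.2]
width: 0.0348
grip_force: 39.9
```

```bash
python3 k.py
```

```text
17.75 [0.5087 0.0029 0.1028] head 64.98 T [0.813 0.373 0.18 ] F [-2.   2.8  6.2] w 0.0348 j7 1.13 jt7 -0.396
```

drive_tool(series=[0,0,0.6,0,0,0,-1,0,0,1.2,0,0,0,-1,0,0,1.8,0,0,0,-1,0,0,2.4,0,0,0,-1,0,0,3,0,0,0,-1,0,0,3,0,0,0,-1,0,0,3,0,0,0,-1])

```text
time: 18.33
ee_pos: [0.509, 0.0032, 0.1028]
eef_rot: [0.342, 0.94, 0.001, 0.0]
ft_force: [-0.6, 5.2, 5.5]
width: 0.035
grip_force: 39.9
```

```bash
python3 k.py
```

```text
18.3333 [0.509  0.0032 0.1028] head 50.02 T [ 1.307 -0.165  0.192] F [-0.6  5.2  5.5] w 0.035 j7 0.87 jt7 -0.399
```

drive_tool(series=[0,0,0.6,0,0,0,-1,0,0,1.2,0,0,0,-1,0,0,1.8,0,0,0,-1,0,0,2.4,0,0,0,-1,0,0,3,0,0,0,-1,0,0,3,0,0,0,-1,0,0,3,0,0,0,-1])

```text
time: 18.92
ee_pos: [0.5094, 0.0036, 0.1029]
eef_rot: [0.462, 0.887, 0.001, 0.001]
ft_force: [2.3, 7.1, 3.2]
width: 0.0354
grip_force: 39.9
```

```bash
python3 k.py
```

```text
18.9167 [0.5094 0.0036 0.1029] head 35.03 T [ 1.514 -0.474  0.218] F [2.3 7.1 3.2] w 0.0354 j7 0.62 jt7 -0.463
```

drive_tool(series=[0,0,0.4,0.02,0.015,0,-1,0,0,0.8,0.02,0.015,0,-1,0,0,1.2,0.02,0.015,0,-1,0,0,1.6,0.02,0.015,0,-1,0,0,1.6,0.02,0.015,0,-1,0,0,1.6,0.02,0.015,0,-1])

```text
time: 19.42
ee_pos: [0.5097, 0.0038, 0.103]
eef_rot: [0.522, 0.853, 0.001, 0.001]
ft_force: [2.9, 5.3, 2.9]
width: 0.035
grip_force: 39.9
```

```bash
python3 k.py
```

```text
19.4167 [0.5097 0.0038 0.103 ] head 27.01 T [ 0.946 -0.965  0.284] F [2.9 5.3 2.9] w 0.035 j7 0.48 jt7 -0.411
```

drive_tool(series=[0,0,0.3,0,0,0,-1,0,0,0.6,0,0,0,-1,0,0,0.9,0,0,0,-1,0,0,1.2,0,0,0,-1,0,0,1.2,0,0,0,-1,0,0,1.2,0,0,0,-1])

```text
time: 19.92
ee_pos: [0.5099, 0.0039, 0.103]
eef_rot: [0.566, 0.824, 0.001, 0.001]
ft_force: [6.0, 4.2, 2.5]
width: 0.0355
grip_force: 40.0
```

```bash
python3 k.py
```

```text
19.9167 [0.5099 0.0039 0.103 ] head 21.01 T [ 0.939 -1.196  0.256] F [6.  4.2 2.5] w 0.0355 j7 0.38 jt7 -0.376
```

drive_tool(series=[0,0,0.3,0,0,0,-1,0,0,0.6,0,0,0,-1,0,0,0.9,0,0,0,-1,0,0,1,0,0,0,-1,0,0,1,0,0,0,-1,0,0,1,0,0,0,-1])

```text
time: 20.42
ee_pos: [0.51, 0.0039, 0.103]
eef_rot: [0.602, 0.799, 0.001, 0.001]
ft_force: [5.5, 4.6, 2.3]
width: 0.0353
grip_force: 40.0
```

```bash
python3 k.py
```

```text
20.4167 [0.51   0.0039 0.103 ] head 16.01 T [ 0.986 -1.355  0.142] F [5.5 4.6 2.3] w 0.0353 j7 0.29 jt7 -0.176
```

drive_tool(series=[0,0,0.3,0,0,0,-1,0,0,0.6,0,0,0,-1,0,0,0.8,0,0,0,-1,0,0,0.8,0,0,0,-1,0,0,0.8,0,0,0,-1])

```text
time: 20.83
ee_pos: [0.5102, 0.0039, 0.1031]
eef_rot: [0.629, 0.777, 0.001, 0.001]
ft_force: [6.4, 4.9, 2.0]
width: 0.0349
grip_force: 40.0
```

```bash
python3 k.py
```

```text
20.8333 [0.5102 0.0039 0.1031] head 11.99 T [ 1.032 -1.552 -0.095] F [6.4 4.9 2. ] w 0.0349 j7 0.23 jt7 -0.007
```

drive_tool(series=[0,0,0.4,0,0,0,-1,0,0,0.8,0,0,0,-1,0,0,1.2,0,0,0,-1,0,0,1.6,0,0,0,-1,0,0,1.6,0,0,0,-1,0,0,1.6,0,0,0,-1])

```text
time: 21.33
ee_pos: [0.5104, 0.0039, 0.103]
eef_rot: [0.682, 0.731, 0.001, 0.001]
ft_force: [8.8, 4.4, -1.9]
width: 0.0353
grip_force: 40.0
```

```bash
python3 k.py
```

```text
21.3333 [0.5104 0.0039 0.103 ] head 4.01 T [ 0.974 -1.94   0.278] F [ 8.8  4.4 -1.9] w 0.0353 j7 0.09 jt7 -0.403
```

drive_tool(series=[0,0,-0.2,0,0,0,-1,0,0,-0.4,0,0,0,-1,0,0,-0.6,0,0,0,-1,0,0,-0.6,0,0,0,-1,0,0,-0.6,0,0,0,-1])

```text
time: 21.75
ee_pos: [0.5103, 0.0039, 0.103]
eef_rot: [0.662, 0.749, 0.001, 0.001]
ft_force: [7.8, 4.7, -1.2]
width: 0.0352
grip_force: 40.0
```

```bash
python3 k.py
```

```text
21.75 [0.5103 0.0039 0.103 ] head 7.02 T [ 1.01  -1.858  0.176] F [ 7.8  4.7 -1.2] w 0.0352 j7 0.14 jt7 -0.107
```

drive_tool(series=[0,0,-0.2,0.01,0.03,0,-1,0,0,-0.4,0.015,0.04,0,-1,0,0,-0.4,0.015,0.04,0,-1,0,0,-0.4,0.015,0.04,0,-1])

```text
time: 22.08
ee_pos: [0.5105, 0.004, 0.1029]
eef_rot: [0.65, 0.76, 0.0, 0.0]
ft_force: [-0.7, 3.6, 6.9]
width: 0.0356
grip_force: 39.9
```

```bash
python3 k.py
```

```text
22.0833 [0.5105 0.004  0.1029] head 8.97 T [ 0.422 -0.15   0.033] F [-0.7  3.6  6.9] w 0.0356 j7 0.18 jt7 0.005
```

drive_tool(series=[0,0,0,0,0,0,0.6,0,0,0,0,0,0,0.6,0,0,0,0,0,0,0.6,0,0,0,0,0,0,0.6,0,0,0,0,0,0,0.6,0,0,0,0,0,-0.5,0.6,0,0,0,0,0,-1.2,0.6,0,0,0,0,0,-2,0.6,0,0,0,0,0,-2.8,0.6,0,0,0,0,0,-3.5,0.6])

```text
time: 22.92
ee_pos: [0.5101, 0.004, 0.2445]
eef_rot: [0.651, 0.759, 0.0, 0.0]
ft_force: [1.6, -0.6, -0.5]
width: 0.0692
grip_force: 0.0
```

drive_tool(series=[0,0,0,1,0,-0.5,0.6,0,0,0,2,0,-0.5,0.6,0,0,0,3,0,-0.5,0.6,0,0,0,4,0,-0.5,0.6,0,0,0,5,0,-0.5,0.6,0,0,0,5,0,-0.5,0.6,0,0,0,5,0,-0.5,0.6])

```text
time: 23.5
ee_pos: [0.4788, 0.2042, 0.262]
eef_rot: [0.649, 0.761, -0.0, -0.0]
ft_force: [-0.2, -0.6, -0.5]
width: 0.0699
grip_force: 0.0
```

Run:
```python
from sw import *
import k
a=snap('top','t6.png')[150:245,310:400]; b=snap('side','s6.png')[150:240,290:380]
a=cv2.resize(a,(395,417),interpolation=cv2.INTER_CUBIC);b=cv2.resize(b,(395,417),interpolation=cv2.INTER_CUBIC)
cv2.imwrite('pics/c6.png',np.hstack([a,b])[:,:,::-1])
```

```text
23.5 [0.4788 0.2042 0.262 ] head 9.05 T [-0.164 -0.006  0.022] F [-0.2 -0.6 -0.5] w 0.0699 j7 -0.3 jt7 -0.391
```

View pics/c6.png

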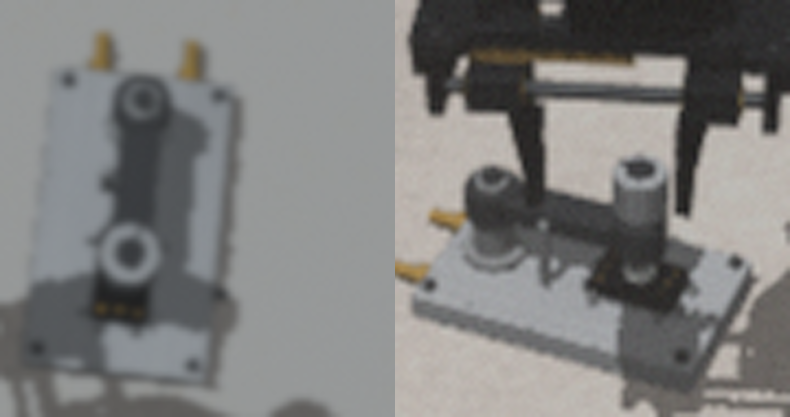

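The clamp arm lies against its stop with the foot on the module (knob at top crop (128,253), side crop (640,175)). The knob torque rose to about 0.28 N m, fell through zero and climbed again without a second drop, which is one click. Nothing is touching, so I'm handing in.

```bash
python3 -c "
from h import *
print(r.close_job())"
```

```text
the job is handed in; nothing more can be done
None
```

I handed the job in at about 24 s: the module lies between the pins, the clamp arm is against its stop, and the knob was let go after what the torque readings show as one click. I couldn't see the click itself, and the hand-in returned no verdict.

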